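# Lock a circuit board into its test jig and tag it

### The job

Push the black board cassette fully home against the backstop of its test jig, then slide the jig's bolt fully home through the brass keeper on the cassette, and then hang the red tag by its hole on the jig's peg. Leave the yellow and blue tags and everything else on the bench where they are.

Things in the scene. Friction and masses are not known exactly. Their poses are not given: they have to be found in the camera images.
- jig: Fixed test jig, base 200 (x) x 290 (y) x 12 mm. Origin: centre of the underside, on the bench; -x is its open front. The cassette's lane runs along x at y -52 to 52 mm, floor 12 mm up, between right rail (y -68 to -52) and left rail (y 52 to 140), both x -95 to 95 mm, tops 50 mm up. The bolt lies on the left rail. A 16 mm square post stands at x 60, y -110 mm, top 156 mm up, with the tag peg.
- backstop (a point): Middle of the backstop's face at the lane's far end, at jig x = 85, y = 0, z = 31 mm (backstop top 50 mm up); the cassette's back touches it when home. Axes as the jig's.
- cassette: Black board cassette, loose, about 0.25 kg, 130 (x) x 100 (y) x 35 mm, green circuit board on top. Origin: centre of its underside; x along the jig's lane. Starts 30 to 60 mm short of home, lying on the lane's floor; home, its origin is at jig x = 20, y = 0, z = 12 mm. Its flat front face is 65 mm to -x of the origin, and nothing stands in front of it.
- keeper (a point): Centre of the opening of the brass keeper staple on the cassette's top, 46 mm above its underside at cassette x = -35, y = 24 mm. Opening 18 mm wide (x), 23 mm high, 24 mm long (y); staple 30 mm wide, its top 63 mm above the underside. It lines up with the bolt only when the cassette is home; a bolt slid forward too early blocks it.
- bolt (a joint): Slide of the steel bolt, m: 0 fully withdrawn (to jig +y), 0.045 fully home in the keeper; grows as the bolt moves to jig -y. Starts at 0 to 0.010. Takes 2 to 3 N, stays where left. Rod 10 mm thick along y, centre 60 mm above the bench at jig x = -15 mm, in two guides 29 mm wide (x), 9 mm long, at y = 57 and 132 mm, tops 70 mm above the bench.
- bolt_knob (a point): Top centre of the bolt's upright handle: black pin 12 mm thick with a red cap 15 mm wide, rising from the rod to 102 mm above the bench; above 70 mm it stands clear of the guides. At jig x = -15 mm, y = 105 mm minus the joint's value. Axes as the jig's.
- peg (a point): Middle of the tag peg's axis, at jig x = 25, y = -110, z = 155.5 mm; axes as the jig's. A steel bar 8 mm thick from the post (27 mm to +x of here, 6 mm lower) towards jig -x, rising 12 degrees, to its free end with a 12 mm red ball (35 mm to -x of here, 7.5 mm higher). Nothing stands above peg or post.
- rack: Fixed grey tag rack, 170 (x) x 82 (y) x 36 mm. Origin: centre of its underside. Three slots at x = -55, 0 and 55 mm, each 10 mm wide (x), 62 mm long (y), 30 mm deep, floor 6 mm up, each holding one tag upright.
- tag_red: Red tag with white label, loose, about 50 g, upright in one of the rack's slots: plate 8 mm thick (x), 120 mm tall (z), 58 mm wide (y) up to 63 mm height, 46 mm wide above. Origin: centre of its bottom edge; z up the tag, x normal to its face. The solid part above its hole is 35 mm tall.
- red_hole (a point): Centre of the red tag's square hole, 22 x 22 mm, right through the plate, 74 mm above its bottom edge; axes as the tag's.
- tag_yellow: Yellow tag, same shape, in another slot; leave it.
- tag_blue: Blue tag, same shape, in another slot; leave it.
- flux_jar: Small amber jar, 40 mm across, 50 mm tall, standing in front of the jig left of the lane; origin at the centre of its underside; leave it.
- solder_reel: Metal reel standing on end, 52 mm across, 40 mm tall, on the bench right of the jig's post; origin at the centre of its underside; leave it.
- screwdriver: Screwdriver with orange handle lying on the bench on the right; leave it.
- spray_bottle: White bottle with a green label, 52 mm across, 130 mm tall, standing in front of the jig right of the lane, in line with the peg; origin at the centre of its underside; leave it.
- pliers: Pliers with orange handles, about 160 mm long, lying far left; leave them.
- screw_cup: Metal cup, 64 mm across, 50 mm tall, left; origin at the centre of its underside; leave it.

How it is judged:
By the outcome, as a careful person would: the job done as asked, in the order asked, and still so for the second after the job is handed in, with the robot touching nothing.
It also fails if it takes over 61 s, if anything falls off the work surface, if the arm or the gripper's body presses on something with over 40 N, if the wrist force passes 120 N, or if a joint passes its speed limit or range.

### The arm

A 7-joint arm with a two-finger parallel gripper is mounted at the origin on the work surface. World frame = base frame: x ahead of the robot, y to its left, z up, the work surface at z = 0. Lengths are in m, angles in rad, forces in N, time in s.
With the tool pointing down it reaches from about 0.425 to 0.925 m from the base axis. Payload 6.8 kg.
Tool frame: the origin (TCP) lies midway between the tips of the shut fingers; the grasp point (between the pads) lies 19 mm behind it; z points along the fingers, y is the line along which they close (so a half turn about z gives the same grasp; the last joint's range is limited). The gripper opens to 85 mm and grips with 20 to 120 N. Pads are 22 mm wide; open, the fingers measure 114 mm over their backs; the gripper's body (76 mm by 85 mm) begins 54 mm behind the grasp point. The pads swing forward as they close: fully open they stand 13 mm farther back than shut.
Start: joints at [1.093, 0.477, 0.022, 1.555, -0.011, 1.109, -0.083], TCP at [0.244, -0.629, 0.231] pointing down, gripper open.
Joint ranges: [-2.96, 2.96], [-0.34, 2.1], [-1.41, 1.46], [0.24, 2.44], [-1.37, 4.51], [0.17, 1.92], [-2.96, 2.96]. Speed limits (rad/s): [2.39, 2.39, 3.14, 3.14, 3.14, 3.14, 3.14].

### API

Orientations are given as a unit quaternion [w, x, y, z].
In Python, from rig import get_obs, read_camera, calibration, job_done gives the robot as it stands. The module is installed in compiled form; this text tells all that it offers.
- The arm moves only by the tool send_rows, never from a script. Its argument "targets" is text: rows parted by semicolons, each of 6 numbers parted by spaces: the shift along the tool's x, y, z as a fraction of full scale, then the turn, a rotation vector about the tool's x, y, z as a fraction of full scale. A call has 1 to 12 rows; each row shifts and turns the commanded pose from where the row before left it, along the tool's axes as they then stand; what a row does not reach is not made up. Full scale, the value 1, is 25 mm for a shift and 6 degrees for a turn. A row lasts 1/8 s, in which the tool goes at most 62.5 mm and 10.7 degrees, less where a joint would pass 70% of its speed; a pose out of reach is approached as far as the arm can. A call with a number of a shift or a turn outside -1 to 1 is refused whole. A call with a gripper value outside its range is refused whole. "jaw" is the opening, from 0 (shut) to 1 (fully open), set as the call begins (left out, the last holds). The fingers move at their own pace and stop on an object; "newtons" is the grip in N (left out, the last holds). Time passes only in rows, so rows that do not move let the fingers close. It gives the time, the measured TCP pose, the force, the opening and the grip force at its end, in the units of the state.
- get_obs(): the state, without advancing time (a new reading comes with each control period).
- read_camera(name): name is "scene" or "top" or "wrist"; returns the picture (420x560x3 uint8, red, green, blue); there is no depth.
- calibration(name): a dict with "camera_matrix" (3x3 intrinsics, pixels), "k1" (the pictures are not rectified: a ray, as slopes to the right and down, at radius r is drawn at 1 + k1 r^2 times it, then the intrinsics apply), "view" (4x4, takes a point from world to camera coordinates). Camera axes: x right, y up, looking along -z (the intrinsics and any distortion apply to the point x, -y, -z); pixel columns grow to the right and rows downward; lengths in m; the calibration is good to about 2 mm. A picture is of the moment at which its call begins: read the wrist's pose just before it. calibration takes no time and is no camera call; for the wrist camera it gives the pose at the moment of the call.
- job_done(): hands the job in; it is judged then, once.
The state is a dict: "t": time; "joints": joint angles; "qd": joint speeds; "joint_torque": joint torques, N m; "tcp_pos": TCP position; "orientation": TCP orientation; "wrist_force": force on the tool from outside, world axes, zero at the start; "ft_torque": the same for the moment, N m; "gripper_width": opening from 0.0 (shut) to 1.0 (fully open); "grip_force": force on a finger pad.
Only numpy, scipy, OpenCV 4.12 (cv2) and the standard library are available. Lean on these libraries where they do the work, as an engineer would, in place of code of your own. Each camera call takes 0.05 s, during which the arm holds its last target. There are 200 camera calls.

## Working session

There is one attempt and no reset: what is moved stays moved. The work goes in short steps, Python scripts to look and compute and a tool call to move; the robot and the scene stay as the last step left them, time stands still between calls to the robot, and variables do not carry over. Pictures are saved under pics/ and viewed, at most 10 in all, crops included, and the job is handed in when it is done.

Besides the shell and the picture viewer there is one more tool, called after "Request:" by a JSON object that holds its "api" and its "payload". send_rows: Moves the arm, as the interface text tells. Its arguments: {"type":"object","properties":{"targets":{"type":"string"},"jaw":{"type":"number"},"newtons":{"type":"number"}},"required":["targets"]}

```bash
mkdir -p pics; cat > h.py <<'E'
import numpy as np, cv2
from rig import get_obs, read_camera, calibration, job_done
from scipy.spatial.transform import Rotation as R
def grab(n):
    c=calibration(n); im=read_camera(n); return im,c
def save(p,im): cv2.imwrite(p,im[:,:,::-1])
def ray(c,uv):
    K=np.array(c["camera_matrix"]);V=np.array(c["view"])
    d=(np.linalg.inv(K)@[uv[0],uv[1],1])[:2]; s=d.copy()
    for _ in range(20): s=d/(1+c["k1"]*(s@s))
    dw=V[:3,:3].T@np.array([s[0],-s[1],-1]); o=-V[:3,:3].T@V[:3,3]
    return o,dw
def onz(c,uv,z):
    o,d=ray(c,uv); return o+d*(z-o[2])/d[2]
def proj(c,p):
    V=np.array(c["view"]);q=V[:3,:3]@np.array(p)+V[:3,3]
    s=np.array([q[0],-q[1]])/-q[2]; s=s*(1+c["k1"]*(s@s))
    return (np.array(c["camera_matrix"])@[*s,1])[:2]
def tri(rs):
    A=0;b=0
    for o,d in rs:
        d=d/np.linalg.norm(d);M=np.eye(3)-np.outer(d,d);A=A+M;b=b+M@o
    return np.linalg.solve(A,b)
E
python3 - <<'E'
from h import *
for n in("scene","top"):
    im,c=grab(n);np.savez(f"{n}0.npz",im=im);save(f"pics/{n}0.png",im);print(n,c["k1"],np.round(c["camera_matrix"],1).tolist(),np.round(np.array(c["view"]),3).tolist())
o=get_obs();print(o["tcp_pos"],o["orientation"],o["t"])
E
```

```text
scene -0.10012962340916105 [[498.6, 0.0, 287.8], [0.0, 498.6, 213.4], [0.0, 0.0, 1.0]] [[-0.216, 0.976, 0.009, 0.101], [-0.829, -0.188, 0.527, 0.424], [0.516, 0.106, 0.85, -1.65], [0.0, 0.0, 0.0, 1.0]]
top -0.09452915527093052 [[458.5, 0.0, 280.5], [0.0, 458.5, 197.3], [0.0, 0.0, 1.0]] [[0.023, -1.0, 0.017, 0.016], [0.98, 0.026, 0.198, -0.578], [-0.198, 0.012, 0.98, -1.518], [0.0, 0.0, 0.0, 1.0]]
[ 0.24374128 -0.62888432  0.23042363] [-7.95252632e-04  9.82956003e-01  1.83839100e-01 -2.20393596e-04] 0.1
```

View pics/top0.png

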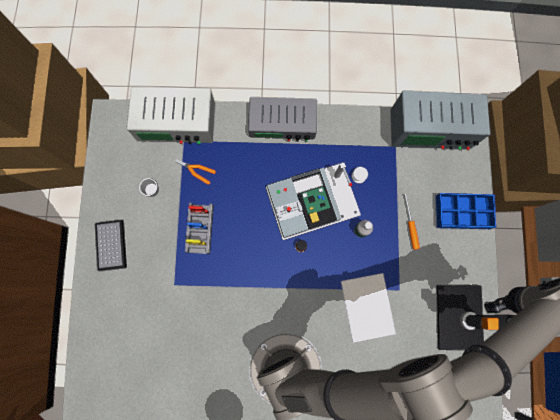

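View pics/scene0.png

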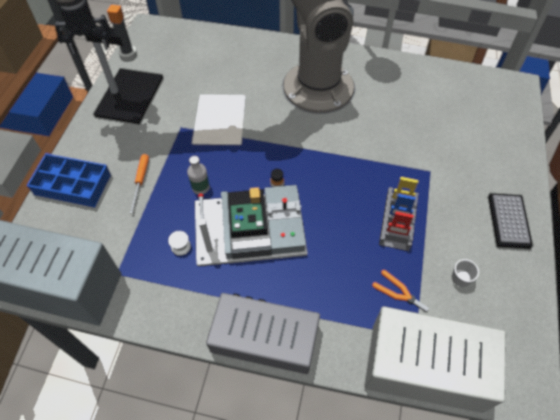

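The top view shows the jig around (312,202), turned about 15–20°, the rack at (200,228) with red at the top (199,209), and the peg post near (338,172). I'll enlarge these areas for corner measurements.

```bash
python3 - <<'E'
from h import *
t=np.load("top0.npz")["im"]; s=np.load("scene0.npz")["im"]
a=cv2.resize(t[155:247,260:380],None,fx=6.6,fy=6.45,interpolation=cv2.INTER_CUBIC)
save("pics/tj.png",a)
b=cv2.resize(s[180:270,185:315],None,fx=6,fy=6,interpolation=cv2.INTER_CUBIC)
save("pics/sj.png",b)
E
```

```text
(no output)
```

View pics/tj.png

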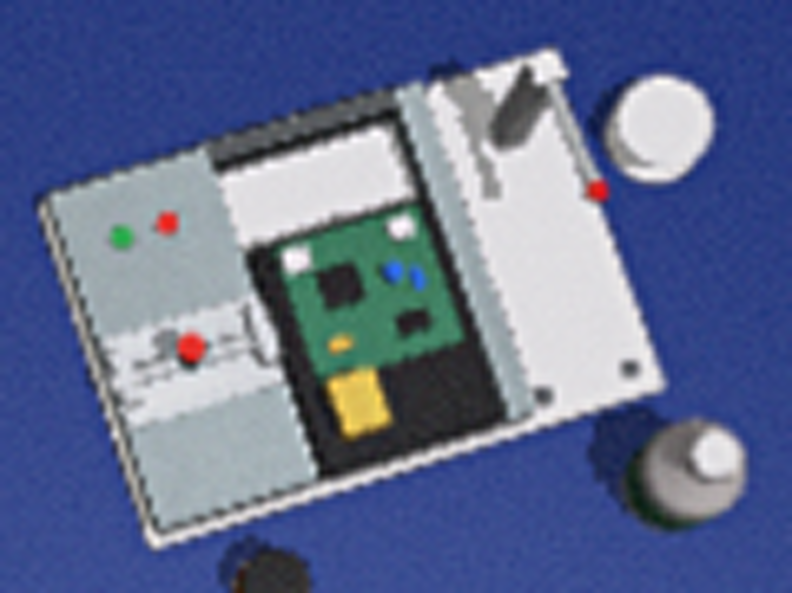

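View pics/sj.png

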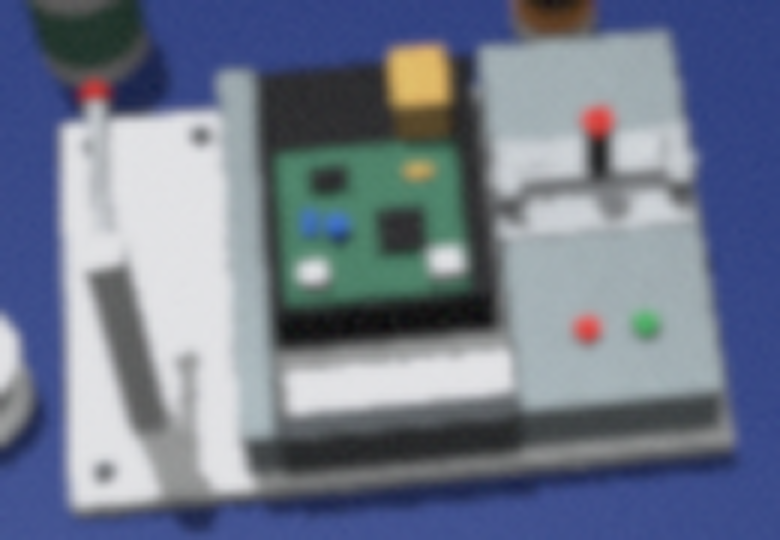

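The top crop shows base front corners at (152,546) and (663,385), back-right at (558,48), the ball at (598,190) and the knob cap at (190,347). The scene crop shows the ball at (95,90) and the cap at (598,120). Next I triangulate these.

```bash
python3 - <<'E'
from h import *
np.set_printoptions(precision=4,suppress=True)
t=np.load("top0.npz")["im"]; s=np.load("scene0.npz")["im"]
ct=calibration("top");cs=calibration("scene")
def reds(im,x0,x1,y0,y1):
    h=cv2.cvtColor(im,cv2.COLOR_RGB2HSV);m=(((h[...,0]<8)|(h[...,0]>172))&(h[...,1]>140)&(h[...,2]>110)).astype(np.uint8)
    k=np.zeros_like(m);k[y0:y1,x0:x1]=m[y0:y1,x0:x1]
    n,_,st,ce=cv2.connectedComponentsWithStats(k);return [(ce[i].round(2).tolist(),st[i].tolist()) for i in range(1,n) if st[i,4]>3]
print("T",reds(t,185,380,150,260));print("S",reds(s,180,425,170,270))
T=lambda u,v:(260+(u+.5)/6.6-.5,155+(v+.5)/6.45-.5)
S=lambda u,v:(185+(u+.5)/6-.5,180+(v+.5)/6-.5)
ball=tri([ray(ct,T(598,190)),ray(cs,S(95,90))]);knob=tri([ray(ct,T(190,347)),ray(cs,S(598,120))])
print("ball",ball,"knob",knob,np.linalg.norm((ball-knob)[:2]))
fl=onz(ct,T(152,546),.012);fr=onz(ct,T(663,385),.012);br=onz(ct,T(560,50),.012)
print(fl,fr,br,np.linalg.norm(fl-fr),np.linalg.norm(br-fr))
cbl=onz(ct,T(245,248),.047);cbr=onz(ct,T(415,205),.047);cfl=onz(ct,T(320,475),.047);print("cas",cbl,cbr,cfl)
for n,d in(("fl-fr",fl-fr),("br-fr",br-fr),("kb",knob-ball)):print(n,np.degrees(np.arctan2(d[1],d[0])))
E
python3 - <<'E'
import sys;sys.path.insert(0,".")
from h import *
t=np.load("top0.npz")["im"]; s=np.load("scene0.npz")["im"]
a=cv2.resize(t[195:260,170:225],None,fx=7,fy=7,interpolation=cv2.INTER_CUBIC)
b=cv2.resize(s[170:250,375:430],None,fx=7,fy=7,interpolation=cv2.INTER_CUBIC)[:560]
a=np.pad(a,((0,560-455),(0,0),(0,0)))
save("pics/rack.png",np.hstack([a,b]))
E
```

```text
T [([350.12, 184.12], [349, 183, 3, 3, 8]), ([285.0, 189.29], [284, 188, 3, 3, 7]), ([195.89, 208.09], [189, 206, 14, 6, 53]), ([288.5, 208.5], [287, 207, 4, 4, 12]), ([205.8, 210.6], [205, 210, 3, 2, 5])]
S [([200.5, 194.5], [199, 194, 4, 2, 8]), ([284.0, 200.2], [283, 199, 3, 4, 10]), ([403.63, 214.47], [395, 212, 18, 6, 60]), ([390.38, 223.62], [389, 222, 4, 4, 13]), ([399.64, 225.33], [395, 223, 10, 5, 33]), ([282.5, 234.5], [282, 234, 2, 2, 4])]
ball [ 0.6048 -0.1916  0.167 ] knob [0.5318 0.0035 0.1018] 0.20827720327930238
[0.4384 0.0186 0.012 ] [ 0.5331 -0.2529  0.012 ] [ 0.7217 -0.1985  0.012 ] 0.28757683443546744 0.19627082773495666
cas [ 0.5964 -0.0261  0.047 ] [ 0.6225 -0.1155  0.047 ] [ 0.4744 -0.0669  0.047 ]
fl-fr 109.23428159076384
br-fr 16.116566201387812
kb 110.51789503005541
```

View pics/rack.png

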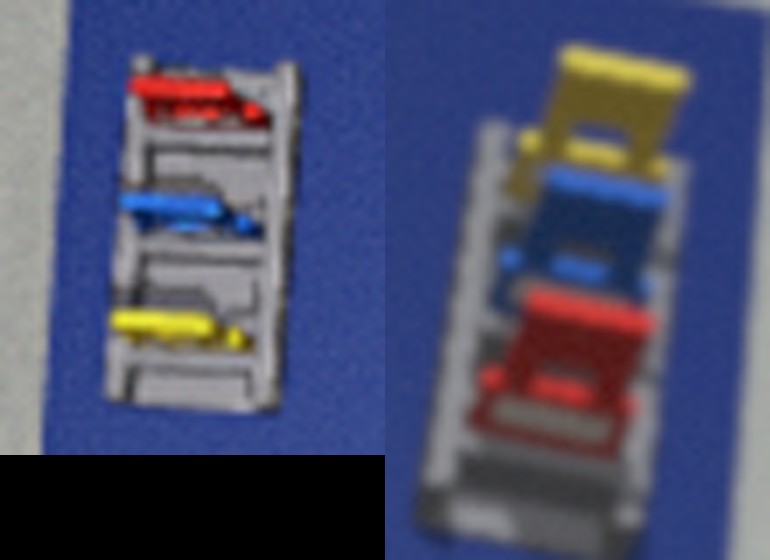

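The rack view shows the tags ordered red (far), blue, yellow, with their plates roughly normal to world x; red tag top bar is at about (184,88) in the left crop. The measurements agree with each other: jig yaw ≈19.1°, origin ≈(0.579,−0.084), cassette ≈52 mm short. Next I work out the obstacles and the approach move.

```bash
cat >> h.py <<'E'
np.set_printoptions(precision=4,suppress=True)
O=np.array([.579,-.0844]);YAW=np.radians(19.1)
Rj=np.array([[np.cos(YAW),-np.sin(YAW)],[np.sin(YAW),np.cos(YAW)]])
def w(x,y,z): return np.r_[O+Rj@[x,y],z]
def tojig(p): return np.r_[Rj.T@(np.array(p)[:2]-O),p[2]]
def to(goal,q=None):
    "delta to goal in tool units (after no turn)"
    o=get_obs();r=R.from_quat(np.roll(o["orientation"] if q is None else q,-1))
    d=r.inv().apply(np.array(goal)-o["tcp_pos"])/.025
    return d
def state():
    o=get_obs();r=R.from_quat(np.roll(o["orientation"],-1)).as_matrix()
    print("t",o["t"],"tcp",o["tcp_pos"],"jig",tojig(o["tcp_pos"]),"xang %.2f"%np.degrees(np.arctan2(r[1,0],r[0,0])),"tilt",r[:2,2],"F",o["wrist_force"],"w",o["gripper_width"],"j",o["joints"])
E
python3 - <<'E'
from h import *
ct=calibration("top");cs=calibration("scene")
T=lambda u,v:(260+(u+.5)/6.6-.5,155+(v+.5)/6.45-.5)
print("bottle cap",tojig(onz(ct,T(718,452),.13)),"jar",tojig(onz(ct,(300.5,245),.05)))
# red tag top edge ends (top crop offset 170,195 /7; z=.126), scene crop x offset 385, origin 375,170
A=lambda u,v:(170+(u+.5)/7-.5,195+(v+.5)/7-.5); B=lambda u,v:(375+(u-385+.5)/7-.5,170+(v+.5)/7-.5)
for n,a,b in(("left",A(132,84),B(655,320)),("right",A(226,88),B(525,297))):
    print(n,onz(ct,a,.126),onz(cs,b,.126),tri([ray(ct,a),ray(cs,b)]))
for n,p in(("rack fl",(140,62)),("fr",(290,68)),("bl",(110,395)),("br",(275,405))): print(n,onz(ct,A(*p),.036))
state();g=w(-.135,0,.231);print(g,to(g))
E
```

```text
bottle cap [-0.1506 -0.1312  0.13  ] jar [-0.14    0.0936  0.05  ]
left [0.5249 0.3312 0.126 ] [0.5218 0.3313 0.126 ] [0.5243 0.3306 0.1298]
right [0.5242 0.287  0.126 ] [0.5225 0.2845 0.126 ] [0.5238 0.2854 0.1283]
rack fl [0.5519 0.3451 0.036 ]
fr [0.5509 0.2703 0.036 ]
bl [0.3867 0.3499 0.036 ]
br [0.3841 0.2691 0.036 ]
t 0.1 tcp [ 0.2437 -0.6289  0.2304] jig [-0.495  -0.4048  0.2304] xang 21.19 tilt [-0.0007  0.0015] F [0.8837 0.2205 0.846 ] w 1.0041659694756686 j [ 1.0929  0.4777  0.0223  1.5563 -0.0115  1.1093 -0.0831]
[ 0.4514 -0.1286  0.231 ] [ 14.9788 -15.6572   0.0006]
```

Request:
{"api": "send_rows", "payload": {"targets": "0 0 0 0 0 0.35;0.8 -0.9 0 0 0 0;0.8 -0.9 0 0 0 0;0.8 -0.9 0 0 0 0;0.8 -0.9 0 0 0 0;0.8 -0.9 0 0 0 0;0.8 -0.9 0 0 0 0;0.8 -0.9 0 0 0 0;0.8 -0.9 0 0 0 0;0.8 -0.9 0 0 0 0;0.8 -0.9 0 0 0 0;0.8 -0.9 0 0 0 0", "jaw": 0}}

```text
t: 1.6
tcp_pos: [0.3712, -0.3226, 0.2313]
orientation: [0.0, 0.986, 0.165, 0.0]
wrist_force: [0.9, 0.2, 0.1]
gripper_width: -0.001
grip_force: 0.0
```

Request:
{"api": "send_rows", "payload": {"targets": "0.8 -0.9 0 0 0 0;0.8 -0.9 0 0 0 0;0.8 -0.9 0 0 0 0;0.8 -0.9 0 0 0 0;0.8 -0.9 0 0 0 0;0.8 -0.9 0 0 0 0;0.8 -0.9 0 0 0 0;0 0 0 0 0 0;0 0 0 0 0 0"}}

```text
t: 2.72
tcp_pos: [0.4514, -0.1296, 0.2312]
orientation: [0.0, 0.986, 0.165, -0.0]
wrist_force: [-0.5, -0.5, -0.3]
gripper_width: 0.002
grip_force: 0.0
```

```bash
python3 - <<'E'
from h import *
state();print(to(w(-.135,0,.03)))
im,c=grab("wrist");np.savez("w1.npz",im=im,V=np.array(c["view"]));save("pics/w1.png",im)
E
```

```text
t 2.725 tcp [ 0.4514 -0.1296  0.2312] jig [-0.1354 -0.001   0.2312] xang 19.02 tilt [-0.0004 -0.0004] F [-0.5349 -0.4959 -0.3427] w 0.0017866873755911514 j [ 0.4096  0.1547 -0.2895  2.0129  0.0535  0.9814 -1.1453]
[ 0.0202 -0.0404  8.0486]
```

View pics/w1.png

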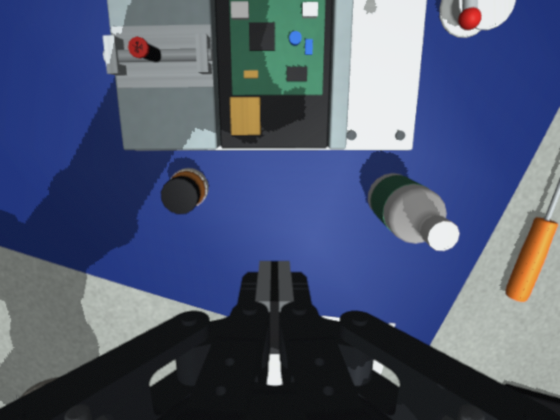

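The wrist view shows the jig squarely aligned: base front edge on row 150 from x=125 to 413, knob cap (137,47), ball (469,18), keeper (245,115). The way down in front of the lane is clear. I'll check the jig pose with this view.

```bash
python3 - <<'E'
from h import *
c=calibration("wrist");ct=calibration("top");cs=calibration("scene")
f=lambda u,v,z:print((u,v),z,tojig(onz(c,(u,v),z)))
f(413,150,.012);f(350,150,.012);f(137,47,.102);f(469,18,.163);f(232,148,.047);f(326,148,.047);f(209,149,.05);f(331,149,.05);f(348,149,.05)
im=np.load("w1.npz")["im"]
print([tuple(im[r,270]) for r in range(140,156)])
E
```

```text
(413, 150) 0.012 [-0.1013 -0.1477  0.012 ]
(350, 150) 0.012 [-0.1015 -0.0816  0.012 ]
(137, 47) 0.102 [-0.016  0.097  0.102]
(469, 18) 0.163 [-0.0105 -0.1115  0.163 ]
(232, 148) 0.047 [-0.0954  0.0367  0.047 ]
(326, 148) 0.047 [-0.0956 -0.0513  0.047 ]
(209, 149) 0.05 [-0.0959  0.0578  0.05  ]
(331, 149) 0.05 [-0.0962 -0.0555  0.05  ]
(348, 149) 0.05 [-0.0962 -0.0713  0.05  ]
[(np.uint8(57), np.uint8(58), np.uint8(60)), (np.uint8(57), np.uint8(58), np.uint8(60)), (np.uint8(57), np.uint8(59), np.uint8(60)), (np.uint8(57), np.uint8(58), np.uint8(61)), (np.uint8(58), np.uint8(59), np.uint8(61)), (np.uint8(58), np.uint8(59), np.uint8(61)), (np.uint8(55), np.uint8(56), np.uint8(57)), (np.uint8(83), np.uint8(85), np.uint8(86)), (np.uint8(148), np.uint8(153), np.uint8(154)), (np.uint8(175), np.uint8(181), np.uint8(191)), (np.uint8(115), np.uint8(126), np.uint8(164)), (np.uint8(68), np.uint8(88), np.uint8(155)), (np.uint8(66), np.uint8(86), np.uint8(158)), (np.uint8(65), np.uint8(87), np.uint8(158)), (np.uint8(66), np.uint8(87), np.uint8(158)), (np.uint8(66), np.uint8(87), np.uint8(159))]
```

Request:
{"api": "send_rows", "payload": {"targets": "0 0 0.9 0 0 0;0 0 0.9 0 0 0;0 0 0.9 0 0 0;0 0 0.9 0 0 0;0 0 0.9 0 0 0;0 0 0.9 0 0 0;0 0 0.9 0 0 0;0 0 0.9 0 0 0;0 0 0.8 0 0 0;0 0 0 0 0 0"}}

```text
t: 4.03
tcp_pos: [0.4504, -0.1298, 0.0303]
orientation: [-0.0, 0.986, 0.165, -0.002]
wrist_force: [-0.7, -0.5, 0.1]
gripper_width: 0.0
grip_force: 0.0
```

Request:
{"api": "send_rows", "payload": {"targets": "0.8 0 0 0 0 0;0.4 0 0 0 0 0;0.4 0 0 0 0 0;0.4 0 0 0 0 0;0.4 0 0 0 0 0;0.3 0 0 0 0 0;0.2 0 0 0 0 0"}}

```text
t: 4.9
tcp_pos: [0.5206, -0.105, 0.0312]
orientation: [-0.0, 0.986, 0.166, -0.0]
wrist_force: [-2.5, -0.6, 1.6]
gripper_width: 0.004
grip_force: 1.2
```

```bash
sed -i 's/^O=.*;YAW/O=np.array([.5786,-.0864]);YAW/' h.py; python3 -c "
from h import *
state()"
```

```text
t 4.9 tcp [ 0.5206 -0.105   0.0312] jig [-0.0609  0.0014  0.0312] xang 19.10 tilt [-0.0002  0.    ] F [-2.5201 -0.5863  1.5944] w 0.003908737170813744 j [ 0.2627  0.5356 -0.2269  2.0316  0.2059  0.5958 -1.342 ]
```

Pushing the cassette; now slower towards the stop.

Request:
{"api": "send_rows", "payload": {"targets": "0.06 0 0 0 0 0;0.06 0 0 0 0 0;0.06 0 0 0 0 0;0 0 0 0 0 0"}}

```text
t: 5.4
tcp_pos: [0.5246, -0.1037, 0.0312]
orientation: [-0.0, 0.986, 0.166, 0.0]
wrist_force: [-1.5, -0.5, -1.5]
gripper_width: 0.0
grip_force: 0.6
```

Request:
{"api": "send_rows", "payload": {"targets": "0.05 0 0 0 0 0;0.05 0 0 0 0 0;0 0 0 0 0 0"}}

```text
t: 5.78
tcp_pos: [0.5247, -0.1037, 0.031]
orientation: [0.0, 0.986, 0.165, -0.002]
wrist_force: [-7.1, -1.5, 5.5]
gripper_width: -0.001
grip_force: 3.7
```

Request:
{"api": "send_rows", "payload": {"targets": "0.06 0 0 0 0 0;0 0 0 0 0 0"}}

```text
t: 6.02
tcp_pos: [0.5246, -0.1038, 0.0308]
orientation: [0.0, 0.986, 0.165, -0.004]
wrist_force: [-10.6, -2.2, 7.9]
gripper_width: 0.001
grip_force: 5.4
```

Request:
{"api": "send_rows", "payload": {"targets": "-0.6 0 0 0 0 0;-0.6 0 0 0 0 0;-0.2 0 -0.9 0 0 0;0 0 -0.9 0 0 0;0 -0.5 -0.9 0 0 0;0 -0.9 -0.9 0 0 0;0.5 -0.9 -0.9 0 0 0;0.7 -0.9 -0.7 0 0 0;0.8 -0.9 0 0 0 0;0.8 -0.9 0 0 0 0;0 -0.5 0 0 0 0;0 0 0 0 0 0"}}

```text
t: 7.52
tcp_pos: [0.5153, 0.0391, 0.1611]
orientation: [0.0, 0.986, 0.166, -0.0]
wrist_force: [0.1, 0.3, -0.3]
gripper_width: 0.002
grip_force: 0.0
```

```bash
python3 - <<'E'
from h import *
state();print(to(w(-.0155,.137,.083)))
im,c=grab("wrist");np.savez("w2.npz",im=im);save("pics/w2.png",im)
im,c=grab("top");save("pics/t2.png",cv2.resize(im[155:247,260:380],None,fx=6.6,fy=6.45,interpolation=cv2.INTER_CUBIC))
E
```

```text
t 7.525 tcp [0.5153 0.0391 0.1611] jig [-0.0187  0.1393  0.1611] xang 19.17 tilt [-0.0007 -0.0003] F [ 0.0552  0.3481 -0.3463] w 0.0024414839412425695 j [ 0.0858  0.325  -0.3379  1.9809  0.1405  0.8585 -1.5641]
[0.1314 0.092  3.1237]
```

View pics/w2.png

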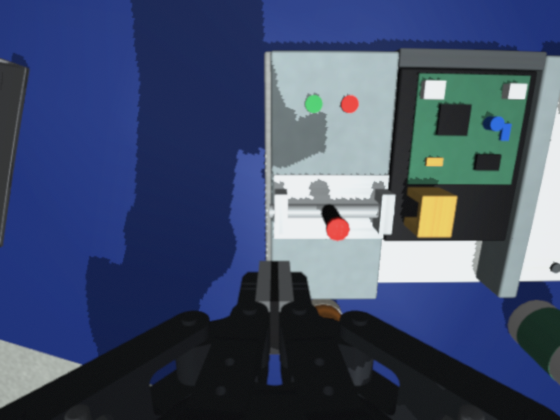

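The cassette is now flush against the backstop (no white gap at row 68) and the keeper (437,213) lines up with the bolt. The knob cap is at (338,229). Next I lower behind the knob.

```bash
python3 - <<'E'
from h import *
print(tojig(onz(calibration("wrist"),(338,229),.102)))
E
```

```text
[-0.0149  0.0969  0.102 ]
```

Request:
{"api": "send_rows", "payload": {"targets": "0.1 0 0.8 0 0 0;0 0 0.8 0 0 0;0 0 0.8 0 0 0;0 0 0.7 0 0 0;0 0 0 0 0 0"}}

```text
t: 8.25
tcp_pos: [0.5177, 0.0388, 0.0826]
orientation: [0.0, 0.986, 0.165, -0.001]
wrist_force: [0.4, -0.1, 0.4]
gripper_width: 0.002
grip_force: 0.0
```

Request:
{"api": "send_rows", "payload": {"targets": "0 0.4 0 0 0 0;0 0.3 0 0 0 0;0 0.25 0 0 0 0;0 0.25 0 0 0 0;0 0.25 0 0 0 0;0 0.2 0 0 0 0;0 0.15 0 0 0 0;0 0 0 0 0 0"}}

```text
t: 9.25
tcp_pos: [0.5335, -0.0034, 0.0837]
orientation: [0.0, 0.986, 0.166, -0.0]
wrist_force: [-0.2, -0.2, 0.1]
gripper_width: 0.005
grip_force: 0.0
```

```bash
python3 -c "
from h import *
state()
im,c=grab('wrist');save('pics/w3.png',im)"
```

```text
t 9.25 tcp [ 0.5335 -0.0034  0.0837] jig [-0.0155  0.0932  0.0837] xang 19.05 tilt [-0.0002 -0.0005] F [-0.1773 -0.2049  0.1021] w 0.004746832622434314 j [ 0.1296  0.4587 -0.2989  1.9998  0.2018  0.7112 -1.5321]
```

View pics/w3.png

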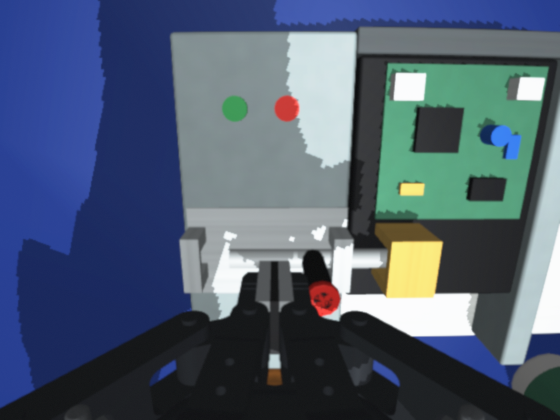

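The fingers are pushing the knob (cap at (323,297)) and the rod tip has reached the keeper mouth at (385,258). Carrying on slowly.

Request:
{"api": "send_rows", "payload": {"targets": "0 0.15 0 0 0 0;0 0.12 0 0 0 0;0 0.1 0 0 0 0;0 0.08 0 0 0 0;0 0 0 0 0 0"}}

```text
t: 9.93
tcp_pos: [0.5371, -0.0138, 0.0837]
orientation: [0.0, 0.986, 0.166, -0.0]
wrist_force: [-1.1, 1.3, -0.5]
gripper_width: -0.003
grip_force: 0.4
```

Request:
{"api": "send_rows", "payload": {"targets": "0 0.06 0 0 0 0;0 0.06 0 0 0 0;0 0.06 0 0 0 0;0 0 0 0 0 0"}}

```text
t: 10.42
tcp_pos: [0.5375, -0.0148, 0.0837]
orientation: [-0.002, 0.986, 0.167, -0.001]
wrist_force: [-5.5, 8.7, 2.0]
gripper_width: 0.004
grip_force: 4.8
```

Request:
{"api": "send_rows", "payload": {"targets": "0 0.06 0 0 0 0;0 0 0 0 0 0"}}

```text
t: 10.68
tcp_pos: [0.5376, -0.0149, 0.0836]
orientation: [-0.002, 0.986, 0.167, -0.001]
wrist_force: [-6.9, 10.9, 2.7]
gripper_width: -0.002
grip_force: 6.5
```

Request:
{"api": "send_rows", "payload": {"targets": "0 -0.5 0 0 0 0;0 -0.5 0 0 0 0;0 0 -0.9 0 0 0;0 0 -0.9 0 0 0;0 0 -0.9 0 0 0;0 0 -0.9 0 0 0;0 0 0 0 0 0"}}

```text
t: 11.55
tcp_pos: [0.5324, 0.0046, 0.1756]
orientation: [0.001, 0.986, 0.166, 0.002]
wrist_force: [-0.1, -0.1, -0.3]
gripper_width: -0.005
grip_force: 0.0
```

```bash
python3 - <<'E'
from h import *
state()
im,c=grab('wrist');np.savez("w4.npz",im=im)
h=cv2.cvtColor(im,cv2.COLOR_RGB2HSV);m=(((h[...,0]<8)|(h[...,0]>172))&(h[...,1]>140)&(h[...,2]>110)).astype(np.uint8)
n,_,st,ce=cv2.connectedComponentsWithStats(m)
for i in range(1,n):
    if st[i,4]>60: print(ce[i],st[i],tojig(onz(c,ce[i],.102)))
print("keeper proj",proj(c,w(-.015,.024,.058)))
save('pics/w4.png',im)
E
```

```text
t 11.55 tcp [0.5324 0.0046 0.1756] jig [-0.0139  0.1011  0.1756] xang 19.07 tilt [ 0.0044 -0.0003] F [-0.1194 -0.1114 -0.2824] w -0.0054649852463866735 j [ 0.1489  0.3271 -0.3324  1.9372  0.1362  0.8943 -1.4902]
[292.6885 111.4973] [286 104  15  16 183] [0.0603 0.0886 0.102 ]
[333.123  228.7049] [322 219  23  21 366] [-0.0145  0.0607  0.102 ]
keeper proj [370.1679 210.9046]
```

View pics/w4.png

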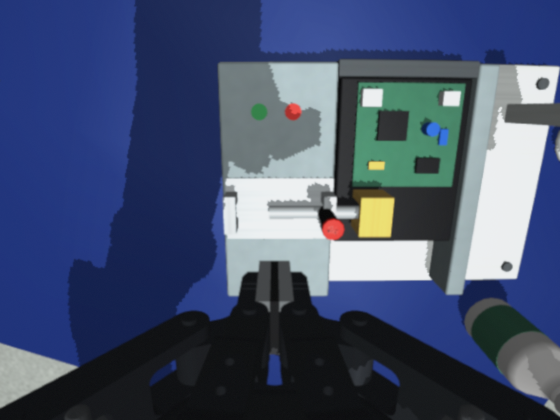

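The knob reads jig y=0.0607, which matches fully home (0.060), and it met a hard stop. The rod (300–355,212) runs into the keeper. Next: lift, turn towards the rack and go to the red tag.

Request:
{"api": "send_rows", "payload": {"targets": "0 0 -1 0 0 1;0 0 -1 0 0 1;0 0 0 0 0 1;0 0 0 0 0 1;0 0 0 0 0 1;0 0 0 0 0 1;0 0 0 0 0 1;0 0 0 0 0 1;0 0 0 0 0 1;0 0 0 0 0 1;0 0 0 0 0 1;0 0 0 0 0 1", "jaw": 0.45}}

```text
t: 13.1
tcp_pos: [0.5304, 0.0044, 0.2225]
orientation: [0.001, 0.894, -0.447, -0.001]
wrist_force: [-0.8, -0.3, 0.5]
gripper_width: 0.449
grip_force: 0.0
```

Request:
{"api": "send_rows", "payload": {"targets": "0 0 0 0 0 1;0 0 0 0 0 1;0 0 0 0 0 1;0 0 0 0 0 1;0 0 0 0 0 1;0 0 0 0 0 1;0 0 0 0 0 0.35;-1 0 0 0 0 0;-1 0 0 0 0 0;-1 0 0 0 0 0;-1 0 0 0 0 0;-1 0 0 0 0 0"}}

```text
t: 14.6
tcp_pos: [0.5232, 0.1292, 0.2196]
orientation: [0.004, 0.724, -0.689, -0.002]
wrist_force: [0.6, -0.1, 0.3]
gripper_width: 0.445
grip_force: 0.0
```

```bash
python3 - <<'E'
from h import *
state();print(to([.5235,.308,.225]))
E
```

```text
t 14.6 tcp [0.5232 0.1292 0.2196] jig [0.0182 0.2219 0.2196] xang -87.16 tilt [-0.0091 -0.0026] F [ 0.6406 -0.0859  0.3496] w 0.44467069619188765 j [-1.1992  0.4719  1.1287  1.9354 -0.4896  1.0566 -2.9483]
[-7.1405 -0.3638 -0.234 ]
```

Joint 7 is at its limit this way round, so I turn back to the equivalent half-turn grasp.

Request:
{"api": "send_rows", "payload": {"targets": "0 0 0 0 0 -1;0 0 0 0 0 -1;0 0 0 0 0 -1;0 0 0 0 0 -1;0 0 0 0 0 -1;0 0 0 0 0 -1;0 0 0 0 0 -1;0 0 0 0 0 -1;0 0 0 0 0 -1;0 0 0 0 0 -1;0 0 0 0 0 -1;0 0 0 0 0 -1"}}

```text
t: 16.1
tcp_pos: [0.5233, 0.1283, 0.2194]
orientation: [0.002, 0.991, -0.13, -0.005]
wrist_force: [0.1, -0.4, 1.4]
gripper_width: 0.451
grip_force: 0.0
```

Request:
{"api": "send_rows", "payload": {"targets": "0 0 0 0 0 -1;0 0 0 0 0 -1;0 0 0 0 0 -1;0 0 0 0 0 -1;0 0 0 0 0 -1;0 0 0 0 0 -1;0 0 0 0 0 -1;0 0 0 0 0 -1;0 0 0 0 0 -1;0 0 0 0 0 -1;0 0 0 0 0 -1;0 0 0 0 0 -1"}}

```text
t: 17.6
tcp_pos: [0.5233, 0.1283, 0.2193]
orientation: [-0.001, 0.879, 0.477, -0.005]
wrist_force: [-0.3, -0.6, 0.6]
gripper_width: 0.452
grip_force: 0.0
```

```bash
python3 - <<'E'
from h import *
state();print(to([.5235,.308,.225]))
E
```

```text
t 17.6 tcp [0.5233 0.1283 0.2193] jig [0.018  0.221  0.2193] xang 57.04 tilt [-0.0098 -0.0024] F [-0.2717 -0.5899  0.6069] w 0.4517828171275266 j [-0.7773  0.2921  0.5151  1.9149 -0.1713  0.9878 -0.7595]
[ 6.0339 -3.9057 -0.2471]
```

Request:
{"api": "send_rows", "payload": {"targets": "0 0 0 0 0 -1;0 0 0 0 0 -1;0 0 0 0 0 -1;0 0 0 0 0 -1;0 0 0 0 0 -1;0 0 0 0 0 -0.33;1 0 0 -0.09 0 0;1 0 0 0 0 0;0.5 0 0 0 0 0;0 0 0 0 0 0"}}

```text
t: 18.85
tcp_pos: [0.5249, 0.1916, 0.2199]
orientation: [0.001, 0.714, 0.7, -0.0]
wrist_force: [0.7, -0.4, 0.0]
gripper_width: 0.45
grip_force: 0.0
```

```bash
python3 - <<'E'
from h import *
state()
im,c=grab('wrist');save('pics/w5.png',im)
h=cv2.cvtColor(im,cv2.COLOR_RGB2HSV);m=(((h[...,0]<8)|(h[...,0]>172))&(h[...,1]>150)&(h[...,2]>70)).astype(np.uint8)
n,_,st,ce=cv2.connectedComponentsWithStats(m)
for i in range(1,n):
    if st[i,4]>60: print(ce[i],st[i])
E
```

```text
t 18.85 tcp [0.5249 0.1916 0.2199] jig [0.0402 0.2803 0.2199] xang 88.89 tilt [ 0.0004 -0.0015] F [ 0.6754 -0.3676  0.0321] w 0.45030688897299836 j [-0.7723  0.3084  0.3827  1.8701 -0.1343  0.9885 -0.3513]
[266.6613  43.4864] [261   0  12  93 995]
[507.6047 334.1744] [502 330  12   9  86]
```

View pics/w5.png

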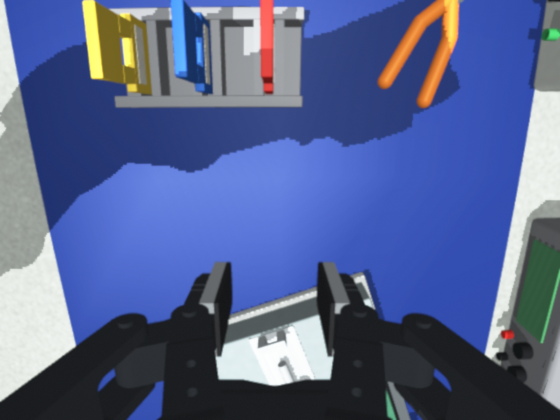

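The wrist view shows the red tag as a strip at columns 261–272 down to row 92, with the rack edges level in the image (aligned). Measuring it row by row.

```bash
python3 - <<'E'
from h import *
im=cv2.imread("pics/w5.png")[:,:,::-1];c=calibration("wrist")
h=cv2.cvtColor(im,cv2.COLOR_RGB2HSV);m=(((h[...,0]<8)|(h[...,0]>172))&(h[...,1]>150)&(h[...,2]>70))
for r in (0,10,20,30,40,50,60,70,75,78,80,82,85,90):
    cs=np.where(m[r,240:300])[0]+240
    if len(cs): print(r,cs.min(),cs.max(),h[r,cs][::3,2],onz(c,(cs.min()-.5,r),.126),onz(c,(cs.max()+.5,r),.126))
print(to([.5235,.308,.2199]),"proj",proj(c,[.5235,.308-.023,.126]),proj(c,[.5235,.308-.029,.069]))
print("rack near corners",onz(c,(302,101),.036),onz(c,(116,101),.036))
E
```

```text
0 261 272 [253 254 254 254] [0.5211 0.3284 0.126 ] [0.5284 0.3283 0.126 ]
10 261 271 [253 254 254 254] [0.5209 0.3229 0.126 ] [0.5277 0.3227 0.126 ]
20 261 272 [253 254 254 254] [0.5208 0.3172 0.126 ] [0.5282 0.3171 0.126 ]
30 262 272 [254 255 255 254] [0.5212 0.3115 0.126 ] [0.5281 0.3114 0.126 ]
40 262 272 [254 255 255 254] [0.521  0.3058 0.126 ] [0.5279 0.3056 0.126 ]
50 261 271 [205 227 227 226] [0.5202 0.2999 0.126 ] [0.5272 0.2998 0.126 ]
60 262 271 [223 227 228 218] [0.5207 0.294  0.126 ] [0.527  0.2939 0.126 ]
70 262 271 [223 228 227 218] [0.5205 0.288  0.126 ] [0.5269 0.2879 0.126 ]
75 262 271 [215 220 220 207] [0.5204 0.285  0.126 ] [0.5268 0.2849 0.126 ]
78 263 271 [112 109 109] [0.521  0.2832 0.126 ] [0.5268 0.2831 0.126 ]
80 264 271 [105 100 100] [0.5216 0.282  0.126 ] [0.5268 0.2818 0.126 ]
82 264 271 [120 120 120] [0.5216 0.2807 0.126 ] [0.5267 0.2806 0.126 ]
85 264 272 [210 226 226] [0.5215 0.2789 0.126 ] [0.5273 0.2788 0.126 ]
90 264 272 [187 201 201] [0.5214 0.2758 0.126 ] [0.5273 0.2757 0.126 ]
[ 4.6966 -0.1575 -0.0034] proj [266.2897  74.932 ] [267.9619  89.2527]
rack near corners [0.5534 0.2699 0.036 ] [0.3846 0.2743 0.036 ]
```

Request:
{"api": "send_rows", "payload": {"targets": "1 -0.13 0 0 0 0.06;1 0 0 0 0 0;1 0 0 0 0 0;1 0 0 0 0 0;0.66 0 0 0 0 0;0 0 0.7 0 0 0;0 0 0.9 0 0 0;0 0 0.9 0 0 0;0 0 0.9 0 0 0;0 0 0.8 0 0 0;0 0 0.6 0 0 0;0 0 0 0 0 0"}}

```text
t: 20.4
tcp_pos: [0.5242, 0.3062, 0.0987]
orientation: [0.001, 0.717, 0.697, -0.002]
wrist_force: [0.3, -0.7, 0.1]
gripper_width: 0.448
grip_force: 0.0
```

```bash
python3 - <<'E'
from h import *
state();print(to([.5243,.307,.098]))
E
```

```text
t 20.4 tcp [0.5242 0.3062 0.0987] jig [0.077  0.3888 0.0987] xang 88.42 tilt [-0.0014 -0.0031] F [ 0.3371 -0.7455  0.0772] w 0.4480933007701349 j [-0.857   0.5345  0.3007  1.8476 -0.2108  0.7934 -0.4745]
[0.0321 0.005  0.0293]
```

Request:
{"api": "send_rows", "payload": {"targets": "0 0 0 0 0 0;0 0 0 0 0 0;0 0 0 0 0 0;0 0 0 0 0 0;0 0 0 0 0 0", "jaw": 0, "newtons": 50}}

```text
t: 21.02
tcp_pos: [0.5245, 0.3078, 0.1012]
orientation: [0.0, 0.716, 0.698, -0.0]
wrist_force: [-2.3, -0.8, 6.2]
gripper_width: 0.085
grip_force: 49.3
```

Request:
{"api": "send_rows", "payload": {"targets": "0 0 -0.3 0 0 0;0 0 -0.6 0 0 0;0 0 -0.9 0 0 0;0 0 -1 0 0 0;0 0 -1 0 0 0;0 0 -1 0 0 0;0 0 -1 0 0 0;0 0 -0.4 0 0 0;0 0 0 0 0 0"}}

```text
t: 22.15
tcp_pos: [0.5253, 0.3077, 0.2562]
orientation: [0.001, 0.717, 0.697, 0.001]
wrist_force: [0.0, 0.3, -0.8]
gripper_width: 0.085
grip_force: 48.9
```

```bash
python3 - <<'E'
from h import *
state()
a=np.radians(109.1);q=np.roll(R.from_matrix(np.c_[[np.cos(a),np.sin(a),0],[np.sin(a),-np.cos(a),0],[0,0,-1]]).as_quat(),1)
print(to(w(-.045,-.110,.26),q))
for n in("scene","top"): 
    im,c=grab(n);np.savez(f"{n}1.npz",im=im)
    h=cv2.cvtColor(im,cv2.COLOR_RGB2HSV);m=(((h[...,0]<8)|(h[...,0]>172))&(h[...,1]>150)&(h[...,2]>70)).astype(np.uint8)
    k,_,st,ce=cv2.connectedComponentsWithStats(m)
    print(n,[(ce[i].round(1),st[i]) for i in range(1,k) if st[i,4]>25])
    o=get_obs()["tcp_pos"];print("expect hole",proj(c,o-[0,0,.018]))
E
```

```text
t 22.15 tcp [0.5253 0.3077 0.2562] jig [0.0786 0.3899 0.2562] xang 88.45 tilt [0.0025 0.0003] F [ 0.0165  0.296  -0.8251] w 0.08537988054397416 j [-0.9068  0.3553  0.3564  1.714  -0.1357  1.0945 -0.5357]
[-19.9956  -4.9446  -0.1525]
scene [(array([411.8, 188.6]), array([400, 176,  25,  22, 164], dtype=int32)), (array([407.7, 203.6]), array([397, 195,  24,  15, 160], dtype=int32))]
expect hole [413.4409 189.2347]
top []
expect hole [189.6607 200.4837]
```

Request:
{"api": "send_rows", "payload": {"targets": "0 0 -0.5 0 0 -0.86;-1 0 0 0 0 -0.86;-1 0 0 0 0 -0.86;-1 0 0 0 0 -0.86;-1 -0.3 0 0 0 0;-1 -0.3 0 0 0 0;-1 -0.3 0 0 0 0;-1 -0.3 0 0 0 0;-1 -0.3 0 0 0 0;-1 -0.3 0 0 0 0;-1 -0.3 0 0 0 0;-1 -0.3 0 0 0 0"}}

```text
t: 23.75
tcp_pos: [0.5444, 0.0242, 0.2669]
orientation: [0.0, 0.58, 0.815, -0.001]
wrist_force: [0.5, 0.7, -0.8]
gripper_width: 0.079
grip_force: 48.8
```

Request:
{"api": "send_rows", "payload": {"targets": "-1 -0.3 0 0 0 0;-1 -0.3 0 0 0 0;-1 -0.3 0 0 0 0;-1 -0.3 0 0 0 0;-1 -0.3 0 0 0 0;-1 -0.3 0 0 0 0;-1 -0.3 0 0 0 0;-1 -0.3 0 0 0 0;0 0 0 0 0 0;0 0 0 0 0 0"}}

```text
t: 25.0
tcp_pos: [0.5535, -0.1825, 0.2674]
orientation: [-0.0, 0.58, 0.815, -0.0]
wrist_force: [-0.0, -0.2, -0.7]
gripper_width: 0.082
grip_force: 48.8
```

```bash
python3 - <<'E'
from h import *
state()
print(to(w(-.045,-.110,.184)))
t=calibration("top");s=calibration("scene")
T=lambda u,v:(260+(u+.5)/6.6-.5,155+(v+.5)/6.45-.5);S=lambda u,v:(185+(u+.5)/6-.5,180+(v+.5)/6-.5)
print("ball",tojig(tri([ray(t,T(598,190)),ray(s,S(95,90))])),tojig(onz(t,T(598,190),.163)),tojig(onz(s,S(95,90),.163)))
im,c=grab("wrist");cv2.imwrite("pics/w6.png",im[:,:,::-1])
h=cv2.cvtColor(im,cv2.COLOR_RGB2HSV);m=(((h[...,0]<8)|(h[...,0]>172))&(h[...,1]>150)&(h[...,2]>70)).astype(np.uint8)
k,_,st,ce=cv2.connectedComponentsWithStats(m)
print([(ce[i].round(1),st[i]) for i in range(1,k) if st[i,4]>25], "expect ball",proj(c,w(-.01,-.11,.163)),"hole",proj(c,get_obs()["tcp_pos"]-[0,0,.021]))
E
```

```text
t 25.0 tcp [ 0.5535 -0.1825  0.2674] jig [-0.0552 -0.0826  0.2674] xang 109.14 tilt [-0.0007 -0.0002] F [-0.0131 -0.2431 -0.6966] w 0.0823946102495329 j [-0.1942  0.3148  0.5137  1.7672 -0.1707  1.1046  0.7097]
[-1.0951  0.4082  3.3347]
ball [-0.0096 -0.108   0.167 ] [-0.009 -0.11   0.163] [-0.0121 -0.1074  0.163 ]
[(array([397.4,   4.1]), array([392,   0,  12,  10, 104], dtype=int32)), (array([322.7,  18.9]), array([315,  10,  17,  19, 252], dtype=int32)), (array([543.2,  89.9]), array([536,  85,  15,  11, 118], dtype=int32)), (array([273.8, 274.8]), array([ 264,  178,   21,  177, 3028], dtype=int32)), (array([332.2, 244.6]), array([326, 238,  13,  14, 147], dtype=int32))] expect ball [331.3585 245.0789] hole [272.4658 256.4263]
```

The ball is seen within 1 px of prediction. Next I line up and lower the tag in front of the peg tip.

Request:
{"api": "send_rows", "payload": {"targets": "-0.6 0.2 0 0 0 0;-0.5 0.2 0 0 0 0;0 0 0.8 0 0 0;0 0 0.9 0 0 0;0 0 0.9 0 0 0;0 0 0.73 0 0 0;0 0 0 0 0 0;0 0 0 0 0 0"}}

```text
t: 26.05
tcp_pos: [0.5729, -0.2067, 0.1858]
orientation: [0.001, 0.58, 0.815, -0.0]
wrist_force: [0.3, 0.4, -1.4]
gripper_width: 0.083
grip_force: 48.9
```

```bash
python3 - <<'E'
from h import *
state()
for n in("scene","top"):
    im,c=grab(n);h=cv2.cvtColor(im,cv2.COLOR_RGB2HSV);m=(((h[...,0]<8)|(h[...,0]>172))&(h[...,1]>150)&(h[...,2]>70)).astype(np.uint8)
    p=get_obs()["tcp_pos"];e=proj(c,p-[0,0,.021]);b=proj(c,w(-.01,-.11,.163));t=proj(c,p+[0,0,.025])
    print(n,"hole",e,"ball",b,"tagtop",t)
    x0,y0=int(e[0])-18,int(e[1])-16
    print(x0,y0);print("\n".join("".join(".#"[v] for v in r) for r in m[y0:y0+34,x0:x0+36]))
E
```

```text
t 26.05 tcp [ 0.5729 -0.2067  0.1858] jig [-0.0447 -0.1118  0.1858] xang 109.10 tilt [ 0.0019 -0.0014] F [ 0.3115  0.424  -1.3671] w 0.08274040772051976 j [-0.1211  0.4459  0.486   1.7924 -0.2473  0.9616  0.8   ]
scene hole [198.2147 183.4988] ball [199.3722 195.3774] tagtop [195.5024 172.482 ]
180 167
....................................
....................................
....................................
....................................
....................................
....................................
.....................#####..........
.....................#####..........
......................####..........
......................####..........
.......................###..........
.......................####.........
.......................####.........
..........#............####.........
..........##...........####.........
..........###..........####.........
...........###..........####........
...........###..........####........
...........####.###..##########.....
..........#####################.....
.........######################.....
.........##########
[... 1108 characters left out ...]
..................................
....................................
....................................
....................................
....................................
....................................
....................................
....................................
....................................
....................................
....................................
....................................
....................................
....................................
....................................
....................................
....................................
....................................
....................................
```

The tag's hole edges in the scene view match the prediction to within 1 px. Threading onto the peg now.

Request:
{"api": "send_rows", "payload": {"targets": "0.07 0.3 0 0 0 0;0 0.4 0.02 0 0 0;0 0.4 0 0 0 0;0 0.4 0 0 0 0;0 0.3 0.02 0 0 0;0 0 0 0 0 0"}}

```text
t: 26.9
tcp_pos: [0.6148, -0.1895, 0.1838]
orientation: [0.001, 0.58, 0.815, -0.0]
wrist_force: [0.4, -0.9, -0.8]
gripper_width: 0.081
grip_force: 48.9
```

Request:
{"api": "send_rows", "payload": {"targets": "0 0.3 0.06 0 0 0;0 0.3 0.06 0 0 0;0 0.2 0.05 0 0 0;0 0 0 0 0 0"}}

```text
t: 27.4
tcp_pos: [0.6335, -0.183, 0.1796]
orientation: [0.001, 0.58, 0.815, -0.0]
wrist_force: [0.1, -0.5, -0.4]
gripper_width: 0.085
grip_force: 48.9
```

```bash
python3 - <<'E'
from h import *
state()
im,c=grab("scene");h=cv2.cvtColor(im,cv2.COLOR_RGB2HSV);m=(((h[...,0]<8)|(h[...,0]>172))&(h[...,1]>150)&(h[...,2]>70)).astype(np.uint8)
print("ball",proj(c,w(-.01,-.11,.163)),"hole",proj(c,get_obs()["tcp_pos"]-[0,0,.021]))
g=im[180:212,184:222].astype(int)
print("\n".join("".join("%s"%("#" if m[180+i,184+j] else " .:-=+*o%@"[int(g[i,j].sum()/77)]) for j in range(38)) for i in range(32)))
E
```

```text
t 27.4 tcp [ 0.6335 -0.183   0.1796] jig [ 0.0203 -0.1092  0.1796] xang 109.14 tilt [ 0.0007 -0.0009] F [ 0.082  -0.4796 -0.357 ] w 0.08530474887640807 j [-0.1425  0.5343  0.4677  1.67   -0.275   1.0023  0.7522]
ball [199.3722 195.3774] hole [200.1354 206.4908]
. .................::..::-------------
. ....... ..............:-------------
........................::------------
:..... .... ............::------------
:.......................::------------
:......................:::------------
::............ ........::::-----------
-:....................::::::----------
--:....:::....... ...:::::::----------
--::...::::... . ...:::-:::::---------
--::...::::... ....::--::::::---------
---:...:--::.......:---::::::--------=
---::..:---:.......:--:::.:::-------=+
----:..:---:.......:::::::::::------=+
----::::---::......:::::::::::------=+
-----------::......#####:::::-------=+
-----------::::....#####:::::-------=+
------------::::...#####:::--=======++
------------:::....#####:-==++********
-----:::---:::.....:###:-+*ooo%%%%%%%o
----::::----::.....:###:-*o%%%%%%%%%%%
----::::----::.....::##:-+%%@@@%%o*o%%
----::.:::-::.....:::###-+o%@@@%o*+*oo
----::..::::......::::##:=o%@@@%%*+*oo
-----:::.:::......:---:#:=*%%@@%%%o%%%
------:::#::::::::-++=-#:-*%%@@@@%%%%%
-------:###:-=++==+*o*=:#-+o%%%@@@@@%%
--------:##:=*o*+++*o*=:#:=+o%%%@@@@%%
--------:##:=*o*++++++-###-=+o%%@@@@%%
--------####-=+++====-######=+o%@@@@%%
-----==#######--====-#######-+o%@@@@@%
------=########-====-:::--:::=o%%@@@@%
```

Request:
{"api": "send_rows", "payload": {"targets": "0 0 0.1 0 0 0;0 0 0.1 0 0 0;0 0 0.06 0 0 0;0 0 0.04 0 0 0;0 0 0 0 0 0"}}

```text
t: 28.08
tcp_pos: [0.6331, -0.1833, 0.1722]
orientation: [0.001, 0.58, 0.815, -0.0]
wrist_force: [0.8, -0.1, -1.0]
gripper_width: 0.082
grip_force: 48.9
```

Request:
{"api": "send_rows", "payload": {"targets": "0 0 0.04 0 0 0;0 0 0.04 0 0 0;0 0 0 0 0 0"}}

```text
t: 28.45
tcp_pos: [0.6333, -0.1835, 0.1709]
orientation: [0.001, 0.58, 0.815, 0.0]
wrist_force: [-1.1, 0.2, 3.9]
gripper_width: 0.085
grip_force: 49.7
```

Request:
{"api": "send_rows", "payload": {"targets": "0 0 0.04 0 0 0;0 0 0.04 0 0 0;0 0 0 0 0 0"}}

```text
t: 28.82
tcp_pos: [0.6335, -0.1836, 0.1704]
orientation: [0.001, 0.58, 0.815, 0.0]
wrist_force: [-4.7, 2.4, 14.5]
gripper_width: 0.081
grip_force: 51.3
```

Contact is at the height expected for the hole edge on the peg (0.171 m). Ease off, open a little, and withdraw upward.

Request:
{"api": "send_rows", "payload": {"targets": "0 0 -0.08 0 0 0;0 0 0 0 0 0"}}

```text
t: 29.08
tcp_pos: [0.6336, -0.1835, 0.1708]
orientation: [0.001, 0.58, 0.815, 0.0]
wrist_force: [-0.0, 0.8, 4.6]
gripper_width: 0.087
grip_force: 49.6
```

Request:
{"api": "send_rows", "payload": {"targets": "0 0 0 0 0 0;0 0 0 0 0 0;0 0 0 0 0 0;0 0 0 0 0 0", "jaw": 0.2}}

```text
t: 29.58
tcp_pos: [0.633, -0.1833, 0.1701]
orientation: [0.0, 0.58, 0.815, -0.0]
wrist_force: [0.4, 0.0, -0.2]
gripper_width: 0.2
grip_force: 0.0
```

Request:
{"api": "send_rows", "payload": {"targets": "0 0 -0.3 0 0 0;0 0 -0.4 0 0 0;0 0 -0.6 0 0 0;0 0 -0.9 0 0 0;0 0 -0.9 0 0 0;0 0 -0.9 0 0 0;1 0 -0.5 0 0 0;1 0 0 0 0 0;1 0 0 0 0 0;1 0 0 0 0 0;1 0 0 0 0 0;0 0 0 0 0 0"}}

```text
t: 31.08
tcp_pos: [0.5922, -0.063, 0.2837]
orientation: [0.001, 0.579, 0.816, 0.001]
wrist_force: [0.6, 0.4, 0.6]
gripper_width: 0.199
grip_force: 0.0
```

```bash
python3 - <<'E'
from h import *
state()
for n in("scene","top"):
    im,c=grab(n);cv2.imwrite(f"pics/{n}9.png",im[:,:,::-1]);h=cv2.cvtColor(im,cv2.COLOR_RGB2HSV);m=(((h[...,0]<8)|(h[...,0]>172))&(h[...,1]>130)&(h[...,2]>60)).astype(np.uint8)
    k,_,st,ce=cv2.connectedComponentsWithStats(m)
    print(n,[(ce[i].round(1),st[i]) for i in range(1,k) if st[i,4]>5])
    for nm,p in(("ball",(-.01,-.11,.163)),("tagtop@20",(.02,-.11,.196)),("tagbot",(.02,-.11,.076)),("knob home",(-.015,.06,.102))): print(nm,proj(c,w(*p)))
E
```

```text
t 31.075 tcp [ 0.5922 -0.063   0.2837] jig [0.0205 0.0177 0.2837] xang 109.31 tilt [0.0019 0.0004] F [0.5806 0.4254 0.5663] w 0.1991067263203085 j [-0.3775  0.3189  0.4855  1.7179 -0.1621  1.1427  0.4914]
scene [(array([200.2, 194.6]), array([198, 194,   5,   2,   9], dtype=int32)), (array([199.7, 205. ]), array([190, 198,  23,  17, 191], dtype=int32)), (array([269.6, 201.6]), array([268, 200,   4,   5,  14], dtype=int32)), (array([210.6, 218. ]), array([207, 216,   8,   5,  28], dtype=int32))]
ball [199.3722 195.3774]
tagtop@20 [197.6809 198.0718]
tagbot [204.4236 223.8872]
knob home [268.7012 200.8898]
top [(array([180.7, 141.4]), array([180, 140,   3,   4,   9], dtype=int32)), (array([442.1, 146.7]), array([441, 145,   3,   4,   9], dtype=int32)), (array([467.9, 147.9]), array([467, 147,   3,   3,   8], dtype=int32)), (array([348.4, 173.9]), array([343, 169,  12,  11,  79], dtype=int32)), (array([350.6, 182.7]), array([349, 179,   4,   7,  13], dtype=int32)), (array([344.5, 182.5]), array([342, 181,   6,   4,  11], dtype=int32)), (array([285., 189.]), array([284, 188,   3,   3,   9], dtype=int32))]
ball [350.2805 184.3106]
tagtop@20 [348.8524 173.1969]
tagbot [343.1836 181.8971]
knob home [299.8575 204.8274]
```

The tag hangs where predicted in both views, clear of the gripper, and the knob still sits at its home position.

```bash
python3 -c "
from h import *
print(job_done())"
```

```text
the job is handed in; nothing more can be done
None
```

The job is handed in at about 31 s: the cassette is home against the backstop, the bolt is home through the keeper, and the red tag is hanging on the peg. The last two camera views matched this for the bolt and tag, but the judge's verdict was not reported.

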